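Slide the mould insert home and swing its keeper across

TASK

Load the mould insert into the mould frame: with a fingertip behind it, push the flat insert along its bronze guide rails until you feel it drop fully into its seat, flush with the rails. Then push the swing keeper round by its upright pin until it lies square across the insert. Lift nothing, and leave the other parts and tools on the bench and on the frame where they are.

Things in the scene. Friction and masses are not known exactly. Their poses are not given: they have to be found in the camera images.
- mould_frame: Fixed steel mould frame on the bench, 430 mm (its y) by 250 mm (its x), top face 24 mm above the bench, turned up to 0.3 rad. Origin under its middle at bench height, z up. Along its y two bronze guide rails, x 49.5 to 69.5 mm on either side, y -200 to +200 mm, tops 44 mm above the bench, flank the slideway and, at its +y end, the seat.
- slideway_end (a point): Middle of the slideway's +y edge, where it steps 7 mm down into the seat (frame x 0, y 42.5 mm, 31 mm above the bench; axes as the frame's). The slideway is a flat steel track between the rails, 99 mm wide, top 31 mm above the bench, from frame y -215 mm (open end) to here.
- seat (a point): Centre of the seat's floor (frame x 0, y 100 mm, 24 mm above the bench; axes as the frame's). The seat is 114.5 mm long and 99 mm wide, closed on its +y side by a steel heel block rising to 50 mm above the bench. Seated, the insert's origin lies here within about 3 mm, its top 44 mm above the bench, flush with the rails.
- insert: Loose flat aluminium mould insert, 96 mm (x, across) by 110 mm (y, along the rails) by 20 mm, 0.4 to 0.75 kg, two round cavities on top. Origin: centre of its underside, 31 mm above the bench at first, 140 to 240 mm short of the seat, axes as the frame's. Push it to the frame's +y, with 2 to 6 N. Over the step its front tips down up to 8 degrees, its rear rises up to 7 mm, until its rear drops in.
- keeper (a joint): Swing keeper's angle, 0 to 1.571 rad (hard stop), growing clockwise from above. 0: open, arm pointing to the frame's +y; 1.571: closed, arm square across the insert, pointing to its +x. Starts at 0 to 0.3, light friction (about 1 N at the pin), stays where left. Arm: flat bar 18 mm wide, 46 to 54 mm above the bench, 76 mm long from the pivot; it passes 2 mm over the seated insert.
- keeper_pivot (a point): Point on the keeper's vertical pivot axis, 50 mm above the bench, on the frame's -x side (frame x -88 mm, y 100 mm); its axes are those of the frame. The pivot's screw head rises to 61 mm above the bench.
- keeper_pin (a point): Middle of the upright push pin near the keeper's free end, 66 mm from the pivot axis: 12 mm in diameter, from 54 to 76 mm above the bench.
- bushing: Bystander: steel bushing standing on the frame outside the +x rail, 28 mm in diameter, 30 mm high; origin under its centre.
- cap_screw: Bystander: dark M12 cap screw standing on its head on the frame outside the -x rail, 18 mm in diameter, 44 mm high; origin under its centre.
- core_insert: Bystander: smaller insert with two round cores on top, 76 x 90 x 34 mm, lying on the bench at the left; origin under its centre.
- mallet: Bystander: mallet 235 mm long lying on the bench at the left; origin under its head, the handle to its -x.
- hex_key: Bystander: L-shaped hex key, 110 x 40 mm, 8 mm thick, on the bench at the right; origin at the end of its long leg, x along it.
- grease_jar: Bystander: white jar, 60 mm in diameter, 75 mm high, on the bench at the right; origin under its centre.
There are look-alikes about, which are no part of the job. Leave any blue, pink or purple look-alike of the insert alone.

How it is judged:
By the outcome, as a careful person would: the job done as asked, in the order asked, and still so for the second after the job is handed in, with the robot touching nothing.
It also fails if it takes over 51 s, if anything falls off the work surface, if the arm or the gripper's body presses on something with over 40 N, if the wrist force passes 120 N, or if a joint passes its speed limit or range.

ROBOT

A 7-joint arm with a two-finger parallel gripper is mounted at the origin on the work surface. World frame = base frame: x ahead of the robot, y to its left, z up, the work surface at z = 0. Lengths are in mm, angles in rad, forces in N, time in s.
With the tool pointing down it reaches from about 400 to 925 mm from the base axis. Payload 4.1 kg.
Tool frame: the origin (TCP) lies between the finger pads; the fingertips stand ctrl.tcp_to_tips ahead of it and the grasp point (between the pads) lies 11 mm behind it (ctrl.tcp_to_tips is the distance from the TCP to the fingertips, in mm); z points along the fingers, y is the direction in which the jaws open and shut (so a half turn about z gives the same grasp; the last joint's range is limited). The gripper opens to 85 mm and grips with 20 to 120 N. Pads are 22 mm wide; open, the fingers measure 114 mm over their backs; the gripper's body (76 mm by 85 mm) begins 54 mm behind the grasp point. The pads swing forward as they close: fully open they stand 13 mm farther back than shut.
Start: joints at [-1.276, 0.398, 0.045, 1.537, -0.019, 1.207, -0.051], TCP at [249.387, 600.29, 239.347] pointing down, gripper open.
Joint ranges: [-2.82, 2.82], [-0.49, 2.23], [-1.37, 1.46], [0, 2.46], [-1.36, 4.5], [0.23, 2], [-2.94, 2.94]. Speed limits (rad/s): [2.57, 2.57, 3.14, 3.14, 3.14, 3.14, 3.14].

INTERFACE

Orientations are given as a 3x3 rotation matrix whose columns are the frame's x, y, z axes.
In Python, from bench import ctrl gives the robot as it stands.
- The arm moves only by the shell command python3 -m pendant 'ROWS' [FORCE]. ROWS is JSON, a list of rows, each a list of 7 numbers: the turn, a rotation vector about the tool's x, y, z in rad, then the shift along the tool's x, y, z in mm, then the opening, from 0 (shut) to 1 (fully open). A call has 1 to 5 rows; each row shifts and turns the commanded pose from where the row before left it, along the tool's axes as they then stand; what a row does not reach is not made up. A row lasts 1/12 s, in which the tool goes at most 41.7 mm and 7.16 degrees, less where a joint would pass 70% of its speed; a pose out of reach is approached as far as the arm can. A call with a gripper value outside its range is refused whole. The fingers move at their own pace and stop on an object; FORCE is the grip in N (left out, the last holds). Time passes only in rows, so rows that do not move let the fingers close. It gives the time, the measured TCP pose, the force and the opening at its end, in the units of the state.
- ctrl.read_state(): the state, without advancing time (a new reading comes with each control period).
- ctrl.snapshot(name): name is "scene" or "top" or "wrist"; returns a dict with "pixels" (384x512x3 uint8, red, green, blue), "range_z" (384x512 float32, mm along the optical axis (not along the pixel's ray), 0 where there is no reading), "fx", "fy", "cx", "cy" (pixels), "origin" and "rotation" of the camera in the world. Camera axes: x right, y down, z forward; pixel columns grow to the right and rows downward; lengths in mm; the calibration is good to about 2 mm. A picture is of the moment at which its call begins.
- ctrl.finish_job(): hands the job in, once; it reports no verdict.
The state is a dict: "clock": time; "qpos": joint angles; "joint_velocities": joint speeds; "joint_torque": joint torques, N m; "tcp_pos": TCP position; "orientation": TCP orientation; "wrist_force": force on the tool from outside, world axes, zero at the start; "wrist_torque": the same for the moment, N m; "width": finger opening in mm.
Only numpy, scipy, OpenCV 4.12 (cv2) and the standard library are available. Lean on these libraries where they do the work, as an engineer would, in place of code of your own. Each camera call takes 0.05 s, during which the arm holds its last target.

## Working session

There is one attempt and no reset: what is moved stays moved. The work goes in short steps, Python scripts to look and compute and a shell command to move; the robot and the scene stay as the last step left them, time stands still between calls to the robot, and variables do not carry over. Pictures are saved under pics/ and viewed, and the job is handed in when it is done.

```bash
ls; mkdir -p pics; cat > h.py <<'E'
import numpy as np, cv2
from bench import ctrl
def snap(n,f):
    s=ctrl.snapshot(n); np.savez('/tmp/'+f+'.npz',**s)
    cv2.imwrite('pics/'+f+'.png',cv2.cvtColor(s['pixels'],cv2.COLOR_RGB2BGR)); return s
def load(f): return dict(np.load('/tmp/'+f+'.npz'))
def crop(s,f,u0,v0,u1,v1,k=4):
    im=cv2.cvtColor(s['pixels'],cv2.COLOR_RGB2BGR)[v0:v1,u0:u1]
    cv2.imwrite('pics/'+f+'.png',cv2.resize(im,None,fx=k,fy=k,interpolation=cv2.INTER_CUBIC))
def w(s,u,v,z=None):
    d=np.array([(u-s['cx'])/s['fx'],(v-s['cy'])/s['fy'],1.]); R=np.array(s['rotation']);o=np.array(s['origin'])
    if z is None: return o+R@(d*s['range_z'][int(round(v)),int(round(u))])
    r=R@d; return o+r*(z-o[2])/r[2]
def px(s,p):
    c=np.array(s['rotation']).T@(np.array(p)-s['origin']); return c[0]/c[2]*s['fx']+s['cx'],c[1]/c[2]*s['fy']+s['cy']
E
python3 - <<'E'
from h import *
np.set_printoptions(precision=3,suppress=True)
for n in ('scene','top','wrist'):
    s=snap(n,n+'0'); print(n,s['fx'],s['origin'],s['rotation'][:,2])
st=ctrl.read_state(); print(st, ctrl.tcp_to_tips)
E
```

```text
pics
scene 407.1362077966024 [ 766.856 -587.205  950.028] [-0.277  0.542 -0.794]
top 385.1944580254647 [ 406.951   21.006 1364.696] [ 0.052 -0.008 -0.999]
wrist 265.4475773774147 [175.451 629.826 373.379] [ 0.287 -0.12  -0.95 ]
{'clock': 0.15, 'qpos': array([-1.276,  0.399,  0.045,  1.538, -0.019,  1.207, -0.051]), 'joint_velocities': array([ 0.   , -0.002,  0.002, -0.004,  0.002,  0.001, -0.   ]), 'joint_torque': array([  0.003, -47.556,   1.367, -25.451,   0.012,   0.006,   0.   ]), 'tcp_pos': array([249.194, 599.823, 238.494]), 'orientation': array([[-0.924,  0.384, -0.   ],
       [ 0.384,  0.924, -0.001],
       [-0.   , -0.002, -1.   ]]), 'wrist_force': array([-0.5  ,  0.07 ,  0.185]), 'wrist_torque': array([ 0.04 , -0.057,  0.022]), 'width': 85.50089769486507} 8.0
```

View pics/top0.png

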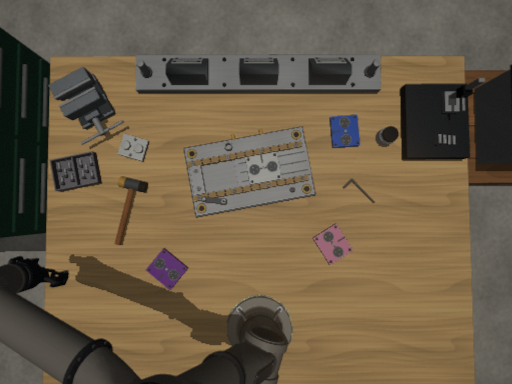

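View pics/scene0.png

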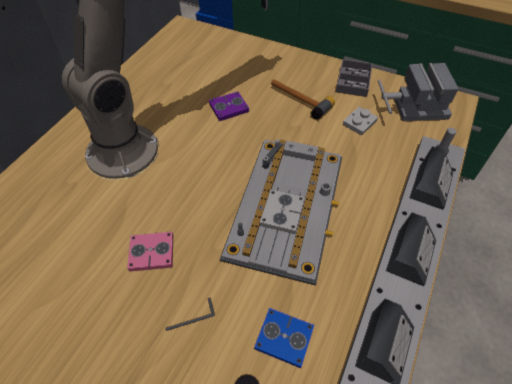

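The top view has world +y to the left. The frame sits at about (250,172), with the aluminium insert at (265,167). Look-alikes are blue (345,131), pink (333,244) and purple (167,268), all on the bench. The small core insert is at (133,147). I choose the grey one between the rails and will check it in a crop.

```bash
python3 - <<'E'
from h import *
s=load('top0'); crop(s,'c0',180,120,320,220,5)
s=load('scene0'); crop(s,'c1',215,130,355,280,4)
E
```

```text
(no output)
```

View pics/c0.png

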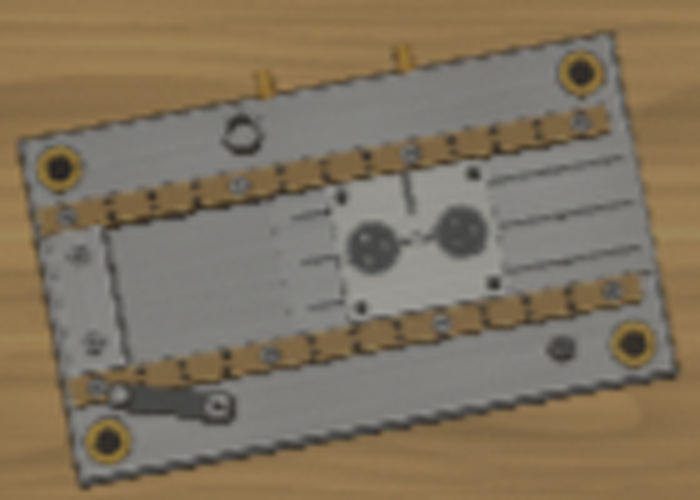

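View pics/c1.png

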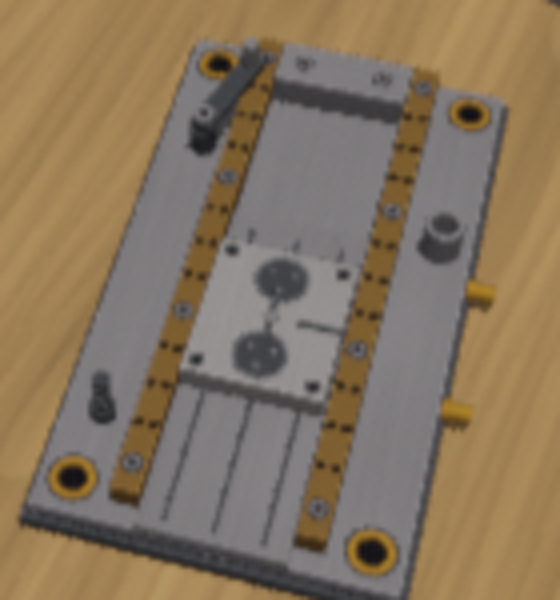

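```bash
cat >> h.py <<'E'
def fit(P,Q):
    P=np.array(P);Q=np.array(Q);a=P-P.mean(0);b=Q-Q.mean(0)
    th=np.arctan2((a[:,0]*b[:,1]-a[:,1]*b[:,0]).sum(),(a*b).sum())
    R=np.array([[np.cos(th),-np.sin(th)],[np.sin(th),np.cos(th)]]);t=Q.mean(0)-R@P.mean(0)
    return th,t,(P@R.T+t-Q)
E
python3 - <<'E'
from h import *
np.set_printoptions(precision=1,suppress=True)
s=load('top0'); c=lambda u,v,z:w(s,180+(u+.5)/5-.5,120+(v+.5)/5-.5,z)[:2]
# frame corners: +x+y, +x-y, -x-y, -x+y
Q=[c(18,140,24),c(612,33,24),c(678,372,24),c(82,487,24)]
P=[(125,215),(125,-215),(-125,-215),(-125,215)]
th,t,r=fit(P,Q); print('TOP',th,t,r.tolist())
R=np.array([[np.cos(th),-np.sin(th)],[np.sin(th),np.cos(th)]]); f=lambda p:R.T@(p-t)
for n,u,v,z in [('ins1',333,193,51),('ins2',487,163,51),('ins3',502,290,51),('ins4',350,322,51),('pin',120,395,76),('piv',218,407,61),('bush',243,133,54),('cap',562,348,68)]: print(n,f(c(u,v,z)))
s2=load('scene0'); c2=lambda u,v,z:w(s2,215+(u+.5)/4-.5,130+(v+.5)/4-.5,z)[:2]
Q=[c2(508,105,24),c2(405,598,24),c2(22,515,24),c2(198,40,24)]
th2,t2,r=fit(P,Q); print('SCENE',th2,t2,r.tolist())
R2=np.array([[np.cos(th2),-np.sin(th2)],[np.sin(th2),np.cos(th2)]]); f2=lambda p:R2.T@(p-t2)
for n,u,v,z in [('insFL',225,237,51),('insFR',358,262,51),('insRR',325,403,51),('insRL',180,373,51),('piv',205,112,61),('pin',258,50,76)]: print(n,f2(c2(u,v,z)))
for p in [(-88,100,61),(0,100,24)]:
  print(p, R@p[:2]+t)
E
```

```text
TOP 0.1820753271618559 [546.6  33.7] [[0.8922259738217235, 3.1986499017604615], [4.136701213075867, -2.5705428012895197], [-2.703756276217973, -4.272001007480043], [-2.3251709106794465, 3.6438939070091294]]
ins1 [42.5  2.3]
ins2 [  43.4 -105.4]
ins3 [-44.5 -99.1]
ins4 [-46.9   7.2]
pin [-68.3 167.5]
piv [-87.7 105.7]
bush [94.1 55.4]
cap [ -91.8 -130. ]
SCENE 0.18094878518007904 [551.5  31.9] [[1.3656647127772885, 7.2127601390843665], [6.135967418438099, -8.317097619583421], [-3.039038341833418, -0.739765108272195], [-4.462593789382026, 1.8441025887712499]]
insFL [-48.3  11.3]
insFR [44.3 14.5]
insRR [  46.2 -100.5]
insRL [ -49.2 -103.3]
piv [-88.7 109.9]
pin [-63.4 165.8]
(-88, 100, 61) [441.9 116.1]
(0, 100, 24) [528.5 132. ]
```

Frame located at about (549,33), yaw 0.18, with the two cameras agreeing within 5 mm. The insert is centred near frame y −47 with its rear near −102. The keeper's pin is near frame (−67,166), so it starts at about 0.3. First I turn the tool so its x follows frame +y, and shut the gripper.

```bash
python3 -m pendant '[[0,0,0.12,0,0,0,0],[0,0,0.12,0,0,0,0],[0,0,0.12,0,0,0,0],[0,0,0.12,0,0,0,0],[0,0,0.12,0,0,0,0]]' 40; python3 -m pendant '[[0,0,0.12,0,0,0,0],[0,0,0.12,0,0,0,0],[0,0,0.12,0,0,0,0],[0,0,0.03,0,0,0,0]]'; cat >> h.py <<'E'
TH=0.1815;T=np.array([549,33.])
RF=np.array([[np.cos(TH),-np.sin(TH)],[np.sin(TH),np.cos(TH)]])
def fr(p): return RF.T@(np.array(p)[:2]-T)
def rep(fx=None,fy=None,z=None):
    st=ctrl.read_state(); O=st['orientation'];p=st['tcp_pos']
    print('clk %.2f'%st['clock'],'frame',fr(p).round(1),'z %.1f tipz %.1f'%(p[2],p[2]-8),'yawerr %.3f'%(np.arctan2(O[1,0],O[0,0])-np.pi/2-TH),'F_frame',np.r_[RF.T@st['wrist_force'][:2],st['wrist_force'][2]].round(1),'w %.1f'%st['width'],'zax',O[:,2].round(3))
    if fx is not None:
        g=np.r_[RF@np.array([fx,fy])+T,z]; print('need tool shift',(O.T@(g-p)).round(1))
E
python3 -c "
from h import *
rep(0,-155,239)"
```

```text
clock: 0.57
tcp_pos: [249.3, 600.0, 238.9]
orientation: [[-0.541, 0.841, -0.0], [0.841, 0.541, -0.001], [-0.0, -0.001, -1.0]]
wrist_force: [0.2, -0.3, 0.1]
width: 25.5
clock: 0.9
tcp_pos: [249.2, 600.1, 238.9]
orientation: [[-0.182, 0.983, -0.0], [0.983, 0.182, -0.001], [-0.001, -0.0, -1.0]]
wrist_force: [-0.8, -0.6, 0.5]
width: -0.0
clk 0.90 frame [-192.6  611.9] z 238.9 tipz 230.9 yawerr 0.001 F_frame [-0.9 -0.4  0.5] w -0.0 zax [-0.    -0.001 -1.   ]
need tool shift [-7.671e+02  1.916e+02  4.000e-01]
```

```bash
R='[0,0,0,-38,9.5,0,0]'; for i in 1; do python3 -m pendant '[[0,0,0,-38,9.5,0,0],[0,0,0,-38,9.5,0,0],[0,0,0,-38,9.5,0,0],[0,0,0,-38,9.5,0,0],[0,0,0,-38,9.5,0,0]]'; python3 -m pendant '[[0,0,0,-38,9.5,0,0],[0,0,0,-38,9.5,0,0],[0,0,0,-38,9.5,0,0],[0,0,0,-38,9.5,0,0],[0,0,0,-38,9.5,0,0]]'; python3 -m pendant '[[0,0,0,-38,9.5,0,0],[0,0,0,-38,9.5,0,0],[0,0,0,-38,9.5,0,0],[0,0,0,-38,9.5,0,0],[0,0,0,-38,9.5,0,0]]';done
python3 -c "
from h import *
rep(0,-155,150)"
```

```text
clock: 1.32
tcp_pos: [331.8, 420.5, 239.0]
orientation: [[-0.186, 0.982, -0.0], [0.982, 0.186, -0.0], [-0.0, -0.0, -1.0]]
wrist_force: [1.2, 0.7, -0.2]
width: 0.3
clock: 1.73
tcp_pos: [413.7, 242.6, 239.3]
orientation: [[-0.186, 0.983, -0.0], [0.983, 0.186, 0.0], [0.0, 0.0, -1.0]]
wrist_force: [0.6, 0.6, -0.5]
width: -0.1
clock: 2.15
tcp_pos: [495.6, 64.9, 239.4]
orientation: [[-0.186, 0.983, 0.0], [0.983, 0.186, 0.001], [0.001, 0.0, -1.0]]
wrist_force: [-0.0, 0.8, 0.9]
width: -0.1
clk 2.15 frame [-46.7  41. ] z 239.4 tipz 231.4 yawerr 0.006 F_frame [0.1 0.8 0.9] w -0.1 zax [ 0.     0.001 -1.   ]
need tool shift [-196.4   45.6   89.3]
```

```bash
python3 -m pendant '[[0,0,0,-38,9,0,0],[0,0,0,-38,9,0,0],[0,0,0,-38,9,0,0],[0,0,0,-38,9,0,0],[0,0,0,-38,9,0,0]]'; python3 -m pendant '[[0,0,-0.006,-5,1,25,0],[0,0,0,0,0,25,0],[0,0,0,0,0,25,0],[0,0,0,0,0,0,0]]'
python3 -c "
from h import *
rep(0,-155,50)
s=snap('wrist','w1');crop(s,'w1b',0,0,512,384,1)
s=snap('top','t1');crop(s,'t1b',180,120,320,220,5)"
```

```text
clock: 2.57
tcp_pos: [575.3, -113.1, 239.0]
orientation: [[-0.186, 0.982, -0.0], [0.982, 0.186, 0.0], [0.0, -0.0, -1.0]]
wrist_force: [0.3, 0.4, 0.6]
width: -0.1
clock: 2.9
tcp_pos: [573.2, -115.5, 159.2]
orientation: [[-0.191, 0.981, -0.01], [0.982, 0.191, 0.001], [0.003, -0.01, -1.0]]
wrist_force: [-0.6, 0.6, -0.4]
width: 0.0
clk 2.90 frame [  -3.  -150.4] z 159.2 tipz 151.2 yawerr 0.011 F_frame [-0.5  0.7 -0.4] w 0.0 zax [-0.01   0.001 -1.   ]
need tool shift [ -5.    4.  109.2]
```

View pics/w1.png

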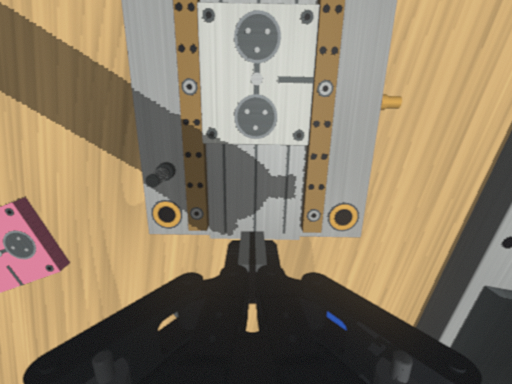

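View pics/t1b.png

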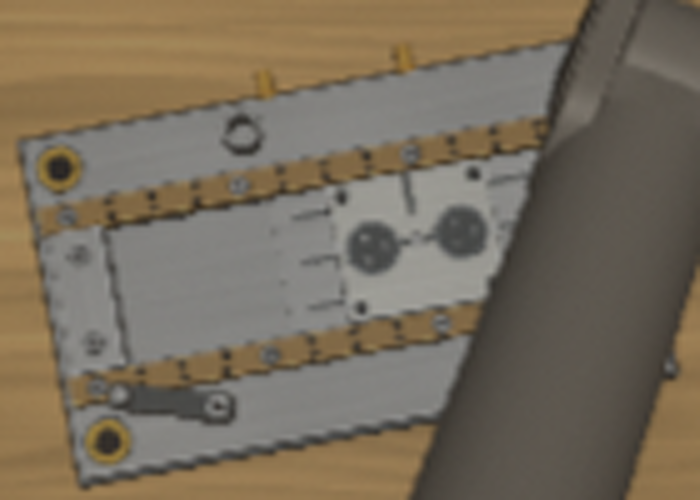

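The wrist view shows the grey insert squarely between the rails, with rear corners at (204,143) and (305,144). The rail ends are at about (188–207,231) and (303–323,232).

```bash
python3 - <<'E'
from h import *
s=load('w1')
for n,u,v,z in [('insRL',204,143,51),('insRR',305,144,51),('railLout',188,231,44),('railLin',207,231,44),('railRin',303,232,44),('railRout',323,232,44),('frL',150,234,24),('frR',361,238,24),('bushL',167,214,24),('bushR',343,217,24)]:
    p=w(s,u,v,z); print(n,p.round(1),fr(p).round(1), w(s,u,v).round(1))
E
```

```text
insRL [520.1 -77.8  51. ] [ -48.4 -103.8] [520.2 -77.7  51.8]
insRR [610.4 -60.9  51. ] [  43.4 -103.5] [610.3 -60.9  51.8]
railLout [ 515.1 -172.6   44. ] [ -70.5 -196.1] [ 511.6 -183.1   24.3]
railLin [ 534.6 -168.6   44. ] [ -50.6 -195.7] [ 532.6 -178.9   24.3]
railRin [ 632.8 -150.    44. ] [  49.4 -195.2] [ 632.6 -149.8   44.6]
railRout [ 653.1 -146.    44. ] [  70.1 -194.8] [ 660.5 -154.4   24.3]
frL [ 469.7 -195.6   24. ] [-119.3 -210.5] [ 462.3 -208.6    1.7]
frR [ 704.6 -153.4   24. ] [ 119.4 -211.4] [ 7.177e+02 -1.638e+02 -4.000e-01]
bushL [ 486.3 -167.3   24. ] [ -97.8 -185.7] [ 486.7 -166.6   25.4]
bushR [ 677.1 -132.7   24. ] [  96.1 -186.1] [ 677.1 -132.6   24.1]
```

```bash
sed -i 's/^TH=.*/TH=0.185;T=np.array([547.7,37.4])/' h.py; python3 -c "
from h import *
rep(0,-150,44)"
```

```text
clk 3.00 frame [-1.000e-01 -1.562e+02] z 163.9 tipz 155.9 yawerr 0.008 F_frame [-0.1 -0.3  1. ] w -0.1 zax [-0.002  0.    -1.   ]
need tool shift [  6.1   0.3 119.9]
```

```bash
python3 -m pendant '[[0,0,-0.004,0,0,30,0],[0,0,-0.004,0,0,30,0],[0,0,0,0,0,30,0],[0,0,0,0,0,15,0],[0,0,0,0,0,8,0]]'; python3 -m pendant '[[0,0,0,0,0,4,0],[0,0,0,0,0,0,0],[0,0,0,0,0,0,0]]';  python3 -c "
from h import *
rep(0,-140,43.5)"
```

```text
clock: 3.42
tcp_pos: [577.0, -115.6, 50.8]
orientation: [[-0.201, 0.98, -0.001], [0.98, 0.201, 0.0], [0.001, -0.0, -1.0]]
wrist_force: [-0.1, 0.0, 0.8]
width: -0.0
clock: 3.67
tcp_pos: [578.4, -116.5, 49.0]
orientation: [[-0.2, 0.98, 0.003], [0.98, 0.2, -0.0], [-0.001, 0.003, -1.0]]
wrist_force: [0.0, 1.1, 0.7]
width: -0.1
clk 3.67 frame [   1.8 -157. ] z 49.0 tipz 41.0 yawerr 0.016 F_frame [0.2 1.1 0.7] w -0.1 zax [ 0.003 -0.    -1.   ]
need tool shift [17.  -1.6  5.5]
```

```bash
python3 -m pendant '[[0,0,0.016,10,-1.5,2,0],[0,0,0,10,0,2,0],[0,0,0,8,0,0,0],[0,0,0,3,0,0,0],[0,0,0,0,0,0,0]]';  python3 -c "
from h import *
rep(0,-119,43.5)
s=snap('wrist','w2')"
```

```text
clock: 4.08
tcp_pos: [569.9, -84.4, 43.7]
orientation: [[-0.187, 0.982, 0.001], [0.982, 0.187, 0.001], [0.001, 0.001, -1.0]]
wrist_force: [0.0, -0.1, -0.2]
width: 0.1
clk 4.08 frame [  -0.6 -123.9] z 43.7 tipz 35.7 yawerr 0.003 F_frame [-0.  -0.1 -0.2] w 0.1 zax [ 0.001  0.001 -1.   ]
need tool shift [4.9 0.6 0.2]
```

View pics/w2.png

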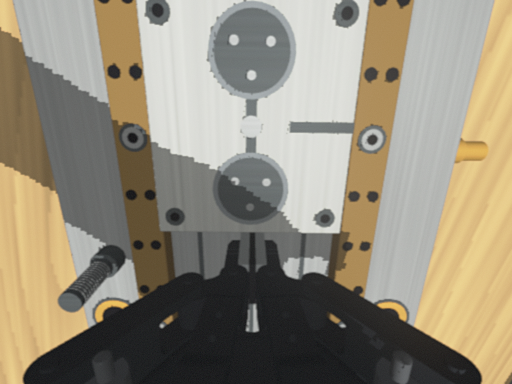

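```bash
python3 -m pendant '[[0,0,0,3,0.5,0,0],[0,0,0,4,0,0,0],[0,0,0,4,0,0,0],[0,0,0,5,0,0,0],[0,0,0,5,0,0,0]]';  python3 -m pendant '[[0,0,0,6,0,0,0],[0,0,0,6,0,0,0],[0,0,0,6,0,0,0],[0,0,0,6,0,0,0],[0,0,0,6,0,0,0]]'; python3 -c "
from h import *
rep(0,36,43.5)
s=snap('wrist','w3')"
```

```text
clock: 4.55
tcp_pos: [566.4, -66.4, 43.6]
orientation: [[-0.183, 0.983, 0.001], [0.983, 0.183, -0.002], [-0.002, 0.001, -1.0]]
wrist_force: [0.7, -3.8, 0.1]
width: 0.1
clock: 4.97
tcp_pos: [560.8, -35.6, 43.5]
orientation: [[-0.184, 0.983, 0.001], [0.983, 0.184, -0.0], [-0.0, 0.001, -1.0]]
wrist_force: [1.5, -4.2, 1.8]
width: -0.0
clk 4.97 frame [ -0.5 -74.2] z 43.5 tipz 35.5 yawerr 0.000 F_frame [ 0.7 -4.4  1.8] w -0.0 zax [ 0.001 -0.    -1.   ]
need tool shift [110.2   0.5  -0. ]
```

View pics/w3.png

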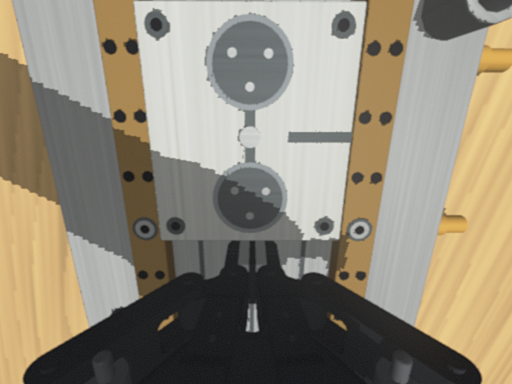

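The insert slides square with 4.4 N of push. I continue towards the step.

```bash
python3 -m pendant '[[0,0,0,6,0,0,0],[0,0,0,6,0,0,0],[0,0,0,6,0,0,0],[0,0,0,6,0,0,0],[0,0,0,6,0,0,0]]'; python3 -m pendant '[[0,0,0,6,0,0,0],[0,0,0,6,0,0,0],[0,0,0,5,0,0,0],[0,0,0,5,0,0,0],[0,0,0,5,0,0,0]]'; python3 -m pendant '[[0,0,0,5,0,0,0],[0,0,0,5,0,0,0],[0,0,0,5,0,0,0],[0,0,0,5,0,0,0],[0,0,0,5,0,0,0]]';python3 -c "
from h import *
rep(0,36,43.5)
s=snap('wrist','w4');s=snap('scene','s4');crop(s,'s4b',215,130,355,280,4)"
```

```text
clock: 5.43
tcp_pos: [555.2, -6.0, 43.4]
orientation: [[-0.184, 0.983, 0.0], [0.983, 0.184, -0.0], [-0.0, 0.0, -1.0]]
wrist_force: [0.8, -5.0, 2.4]
width: 0.0
clock: 5.85
tcp_pos: [550.3, 20.4, 43.4]
orientation: [[-0.184, 0.983, 0.001], [0.983, 0.184, -0.0], [-0.0, 0.001, -1.0]]
wrist_force: [1.9, -4.2, 1.6]
width: -0.1
clock: 6.27
tcp_pos: [545.8, 44.8, 43.5]
orientation: [[-0.183, 0.983, 0.001], [0.983, 0.183, -0.0], [-0.0, 0.001, -1.0]]
wrist_force: [1.8, -3.7, -1.3]
width: 0.0
clk 6.27 frame [-0.5  7.6] z 43.5 tipz 35.5 yawerr -0.001 F_frame [ 1.1 -4.  -1.3] w 0.0 zax [ 0.001 -0.    -1.   ]
need tool shift [28.4  0.5  0. ]
```

View pics/w4.png

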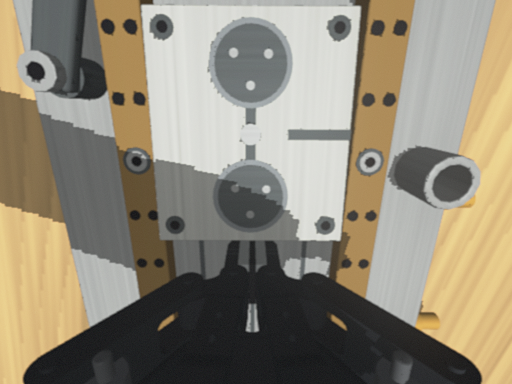

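View pics/s4b.png

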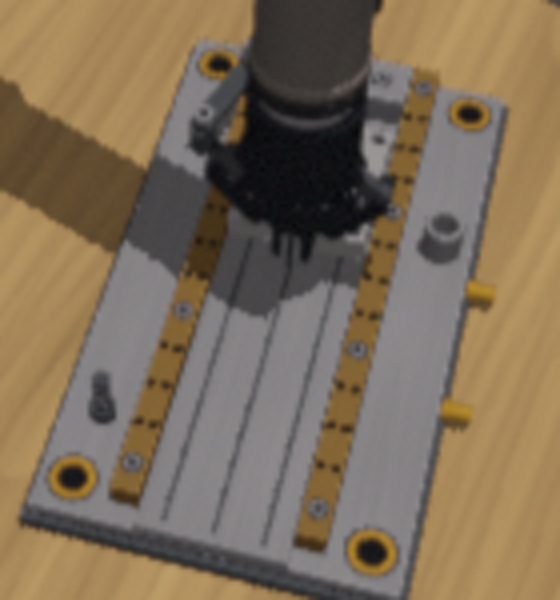

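The insert is tipping over the step with light force. I continue in smaller steps and watch for the drop and the heel contact.

```bash
python3 -m pendant '[[0,0,0,4,0,0,0],[0,0,0,4,0,0,0],[0,0,0,4,0,0,0],[0,0,0,4,0,0,0],[0,0,0,3,0,0,0]]'; python3 -m pendant '[[0,0,0,3,0,0,0],[0,0,0,2,0,0,0],[0,0,0,1,0,0,0]]';python3 -c "
from h import *
rep(0,36,43.5)
s=snap('wrist','w5')"
```

```text
clock: 6.78
tcp_pos: [541.0, 64.4, 42.8]
orientation: [[-0.185, 0.983, -0.002], [0.983, 0.185, 0.001], [0.001, -0.002, -1.0]]
wrist_force: [0.3, -2.0, -1.8]
width: 0.1
clock: 7.03
tcp_pos: [540.3, 69.9, 43.1]
orientation: [[-0.185, 0.983, -0.001], [0.983, 0.185, 0.0], [0.001, -0.001, -1.0]]
wrist_force: [-0.2, -1.6, -1.0]
width: -0.1
clk 7.03 frame [-1.3 33.3] z 43.1 tipz 35.1 yawerr 0.001 F_frame [-0.5 -1.5 -1. ] w -0.1 zax [-0.001  0.    -1.   ]
need tool shift [ 2.7  1.3 -0.4]
```

View pics/w5.png

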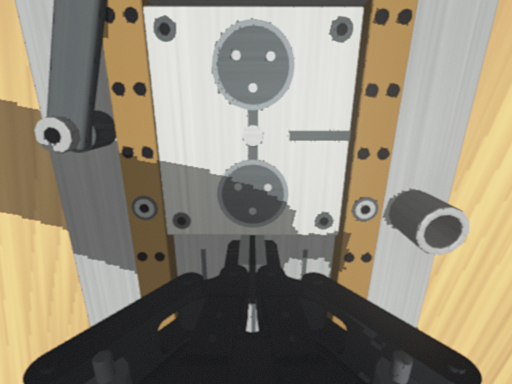

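```bash
cat >> h.py <<'E'
def chk(s,pts):
    for n,u,v in pts:
        p=w(s,u,v); print(n,fr(p).round(1),'z',p[2].round(1))
E
python3 -c "
from h import *
s=load('w5')
chk(s,[('front',190,20),('frontR',320,20),('mid',190,130),('rear',200,225),('rearR',310,228),('rearedge',200,233),('railL',128,60),('railL2',155,240),('slide',190,255)])"
```

```text
front [-28.5 147.8] z 45.1
frontR [ 28.3 148.2] z 44.2
mid [-32.2 100.9] z 43.6
rear [-29.9  50. ] z 45.0
rearR [30.7 48.2] z 44.7
rearedge [-30.4  44.8] z 44.3
railL [-58.  132.1] z 44.5
railL2 [-56.   40.4] z 44.3
slide [-40.5  22.7] z 31.1
```

The insert reads flush: front 44.6, rear 44.8, rails 44.4, with its rear edge at frame y ≈45. I back off and rise, then look again.

```bash
python3 -m pendant '[[0,0,0,-5,0,0,0],[0,0,0,-15,0,0,0],[0,0,0,-10,0,-30,0],[0,0,0,0,0,-40,0],[0,0,0,0,0,-35,0]]'; python3 -m pendant '[[0,0,0,0,0,0,0],[0,0,0,0,0,0,0]]';python3 -c "
from h import *
rep(-115,160,150)
s=snap('wrist','w6'); print(ctrl.read_state()['qpos'])
"
```

```text
clock: 7.5
tcp_pos: [546.2, 38.5, 149.7]
orientation: [[-0.182, 0.983, -0.001], [0.983, 0.182, -0.0], [0.0, -0.001, -1.0]]
wrist_force: [1.5, 1.2, 0.3]
width: -0.5
clock: 7.67
tcp_pos: [548.3, 40.0, 150.8]
orientation: [[-0.184, 0.983, 0.005], [0.983, 0.184, 0.003], [0.002, 0.005, -1.0]]
wrist_force: [-0.3, 0.4, -0.5]
width: 0.1
clk 7.67 frame [1.  2.5] z 150.8 tipz 142.8 yawerr -0.000 F_frame [-0.3  0.4 -0.5] w 0.1 zax [ 0.005  0.003 -1.   ]
need tool shift [ 157.5 -116.1    0.5]
[-0.69283292  0.37450221  0.67556975  1.8967263  -0.28400372  0.96516553
  0.29747885]
```

View pics/w6.png

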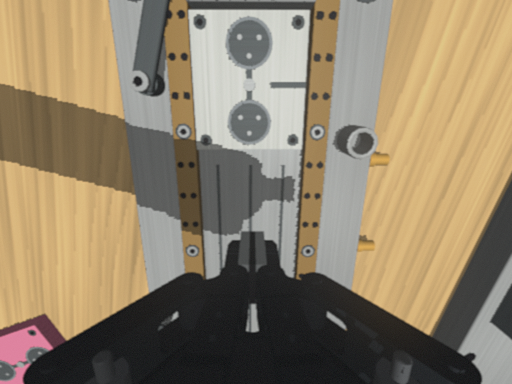

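```bash
python3 -c "
from h import *
s=load('w6')
p=w(s,141,81,61);print('piv',fr(p))
chk(s,[('front',215,15),('rearL',205,148),('rearR',292,148),('frontR',290,12)])"
python3 -m pendant '[[0,0,0,25,-20,0,0],[0,0,0,30,-24,0,0],[0,0,0,30,-24,0,0],[0,0,0,30,-24,0,0],[0,0,0,25,-20,0,0]]'; python3 -m pendant '[[0,0,0,0,0,0,0],[0,0,0,0,0,0,0]]';python3 -c "
from h import *
rep(-110,168,72)
s=snap('wrist','w7'); 
"
```

```text
piv [-85.52563287  99.99704545]
front [-27.6 149.2] z 45.4
rearL [-41.   45.3] z 45.2
rearR [37.8 45.2] z 44.6
frontR [ 31.4 152. ] z 43.1
clock: 8.13
tcp_pos: [407.0, 157.8, 146.7]
orientation: [[-0.185, 0.983, -0.004], [0.983, 0.185, -0.001], [-0.001, -0.004, -1.0]]
wrist_force: [0.3, 0.3, -0.6]
width: -0.3
clock: 8.3
tcp_pos: [408.3, 157.9, 147.2]
orientation: [[-0.189, 0.982, -0.003], [0.982, 0.189, -0.001], [-0.0, -0.003, -1.0]]
wrist_force: [-0.4, -0.5, -0.0]
width: -0.1
clk 8.30 frame [-114.8  144.1] z 147.2 tipz 139.2 yawerr 0.005 F_frame [-0.5 -0.4 -0. ] w -0.1 zax [-0.003 -0.001 -1.   ]
need tool shift [23.9  5.2 75.1]
```

View pics/w7.png

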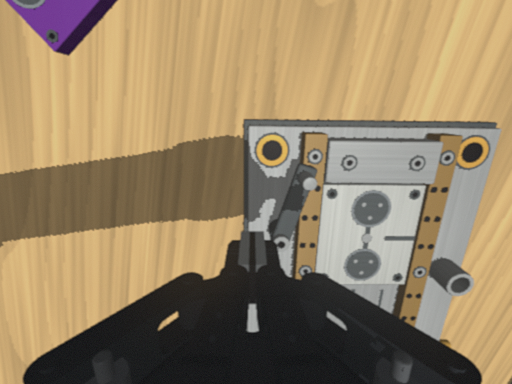

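```bash
python3 -c "
from h import *
s=load('w7')
for n,u,v,z in [('pin',310,184,76),('piv',281,244,61),('frC',246,121,24),('bu',271,150,24),('fr2',497,125,24)]: print(n,fr(w(s,u,v,z)).round(1))
crop(s,'w7b',230,110,350,290,3)
"
```

```text
pin [-68.3 163.3]
piv [-87.8 100.3]
frC [-121.3  209.5]
bu [-97.  182.3]
fr2 [115.1 207.3]
```

View pics/w7b.png

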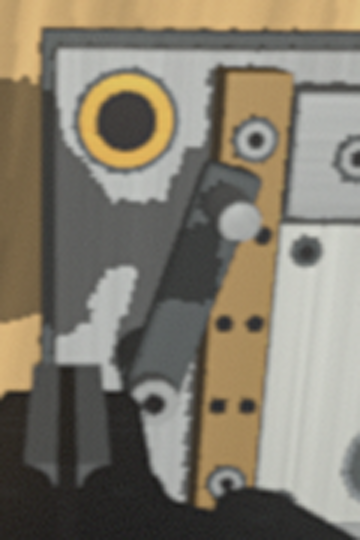

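```bash
python3 -m pendant '[[0,0,0,12,5,15,0],[0,0,0,12,5,25,0],[0,0,0,0,0,20,0],[0,0,0,0,0,10,0],[0,0,0,0,0,4,0]]'; python3 -m pendant '[[0,0,0,0,0,0,0],[0,0,0,0,0,0,0]]';python3 -c "
from h import *
rep(-90,168,72)
s=snap('wrist','w8');crop(s,'w8b',190,110,390,290,3) 
"
```

```text
clock: 8.77
tcp_pos: [415.6, 180.0, 72.4]
orientation: [[-0.181, 0.983, -0.003], [0.983, 0.181, -0.004], [-0.003, -0.003, -1.0]]
wrist_force: [0.6, -0.1, 0.3]
width: 0.1
clock: 8.93
tcp_pos: [416.9, 181.3, 74.7]
orientation: [[-0.182, 0.983, 0.001], [0.983, 0.182, -0.0], [-0.0, 0.001, -1.0]]
wrist_force: [-0.1, 0.4, -0.2]
width: 0.0
clk 8.93 frame [-102.1  165.5] z 74.7 tipz 66.7 yawerr -0.002 F_frame [ 0.   0.4 -0.2] w 0.0 zax [ 0.001 -0.    -1.   ]
need tool shift [ 2.5 12.1  2.7]
```

View pics/w8b.png

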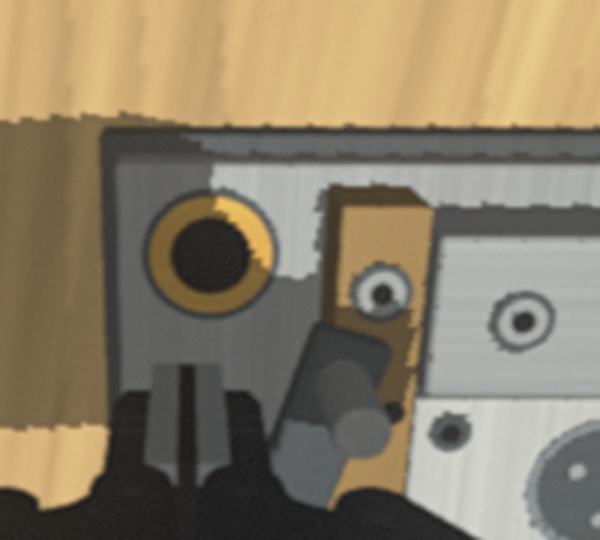

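```bash
python3 -c "
from h import *
d=17;pr=None
for a in np.r_[np.linspace(.3,1.571,11)]:
    c=np.array([-88+66*np.sin(a)-d*np.cos(a),100+66*np.cos(a)+d*np.sin(a)])
    print(round(a,2),c.round(1),None if pr is None else ('dx(tool)=%.1f dy=%.1f'%(c[1]-pr[1],c[0]-pr[0]))); pr=c
"
```

```text
0.3 [-84.7 168.1] None
0.43 [-76.1 167.1] dx(tool)=-1.0 dy=8.6
0.55 [-67.7 165.1] dx(tool)=-2.0 dy=8.4
0.68 [-59.6 162. ] dx(tool)=-3.1 dy=8.1
0.81 [-52.  157.9] dx(tool)=-4.1 dy=7.6
0.94 [-45.  152.8] dx(tool)=-5.0 dy=7.0
1.06 [-38.6 147. ] dx(tool)=-5.9 dy=6.4
1.19 [-33.1 140.3] dx(tool)=-6.6 dy=5.6
1.32 [-28.4 133. ] dx(tool)=-7.3 dy=4.7
1.44 [-24.7 125.2] dx(tool)=-7.8 dy=3.7
1.57 [-22. 117.] dx(tool)=-8.2 dy=2.7
```

```bash
python3 -m pendant '[[0,0,0,1,5,3,0],[0,0,0,1,5,0.5,0],[0,0,0,0.5,4,0,0],[0,0,0,0,3,0,0],[0,0,0,0,0,0,0]]'; python3 -m pendant '[[0,0,0,-0.5,4.3,0,0],[0,0,0,-0.5,4.3,0,0],[0,0,0,-1,4.2,0,0],[0,0,0,-1,4.2,0,0],[0,0,0,0,0,0,0]]';python3 -c "
from h import *
rep(-59.6,162,71)
s=snap('wrist','w9');crop(s,'w9b',150,90,400,290,3) 
"
```

```text
clock: 9.4
tcp_pos: [433.2, 187.9, 71.0]
orientation: [[-0.184, 0.983, 0.001], [0.983, 0.184, 0.0], [-0.0, 0.001, -1.0]]
wrist_force: [0.3, 0.2, -0.7]
width: 0.2
clock: 9.82
tcp_pos: [450.9, 188.0, 71.0]
orientation: [[-0.183, 0.983, 0.002], [0.983, 0.183, 0.0], [0.0, 0.002, -1.0]]
wrist_force: [-1.0, 0.2, 0.2]
width: -0.1
clk 9.82 frame [-67.5 165.9] z 71.0 tipz 63.0 yawerr -0.000 F_frame [-1.   0.4  0.2] w -0.1 zax [ 0.002  0.    -1.   ]
need tool shift [-3.9  7.9 -0. ]
```

View pics/w9b.png

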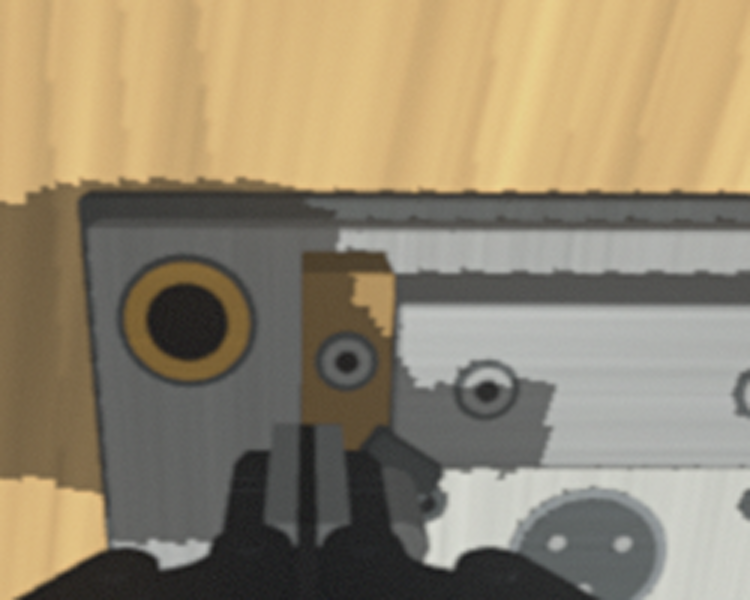

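The keeper follows: the pin at (408,530) in the crop is just ahead of the finger, with 1 N of contact. I continue round the arc.

```bash
python3 -m pendant '[[0,0,0,-1.9,4,0,0],[0,0,0,-2,4,0,0],[0,0,0,-2,3.8,0,0],[0,0,0,-2,3.8,0,0],[0,0,0,-2.5,3.5,0,0]]'; python3 -m pendant '[[0,0,0,-2.5,3.5,0,0],[0,0,0,-3,3.2,0,0],[0,0,0,-3,3.2,0,0],[0,0,0,0,0,0,0]]';python3 -c "
from h import *
rep(-33.1,140.3,71)
s=snap('wrist','w10');crop(s,'w10b',150,90,400,290,3) 
"
```

```text
clock: 10.28
tcp_pos: [470.9, 181.3, 70.9]
orientation: [[-0.184, 0.983, 0.001], [0.983, 0.184, 0.0], [0.0, 0.001, -1.0]]
wrist_force: [-0.5, 0.6, 0.7]
width: -0.5
clock: 10.62
tcp_pos: [482.5, 173.8, 70.9]
orientation: [[-0.183, 0.983, 0.001], [0.983, 0.183, -0.0], [-0.0, 0.001, -1.0]]
wrist_force: [-0.4, 0.5, -0.0]
width: 0.1
clk 10.62 frame [-39.  146.1] z 70.9 tipz 62.9 yawerr -0.001 F_frame [-0.3  0.5 -0. ] w 0.1 zax [ 0.001 -0.    -1.   ]
need tool shift [-5.8  5.9 -0.1]
```

View pics/w10b.png

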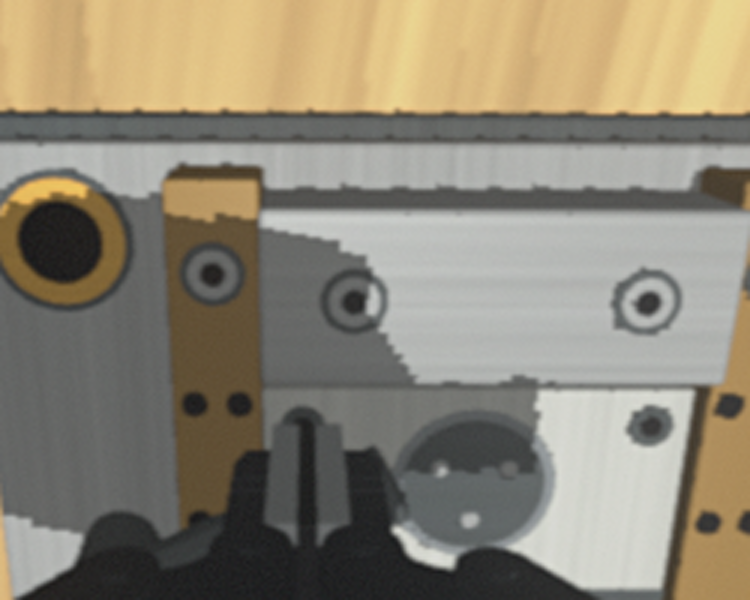

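```bash
python3 -m pendant '[[0,0,0,-3,3,0,0],[0,0,0,-3.5,3,0,0],[0,0,0,-3.5,2.5,0,0],[0,0,0,-3.5,2.5,0,0],[0,0,0,-4,2,0,0]]'; python3 -m pendant '[[0,0,0,-4,2,0,0],[0,0,0,-4,1,0,0],[0,0,0,0,0,0,0]]';python3 -c "
from h import *
rep(-22,116,71)
s=snap('wrist','w11');crop(s,'w11b',150,90,400,290,3) 
"
```

```text
clock: 11.08
tcp_pos: [498.1, 159.8, 70.9]
orientation: [[-0.184, 0.983, 0.001], [0.983, 0.184, 0.0], [0.0, 0.001, -1.0]]
wrist_force: [-0.8, 1.3, -1.2]
width: -0.1
clock: 11.33
tcp_pos: [502.6, 151.3, 70.9]
orientation: [[-0.183, 0.983, 0.001], [0.983, 0.183, -0.0], [-0.001, 0.001, -1.0]]
wrist_force: [0.6, 0.8, 0.5]
width: 0.1
clk 11.33 frame [-23.3 120.2] z 70.9 tipz 62.9 yawerr -0.001 F_frame [0.7 0.7 0.5] w 0.1 zax [ 0.001 -0.    -1.   ]
need tool shift [-4.2  1.4 -0.1]
```

View pics/w11b.png

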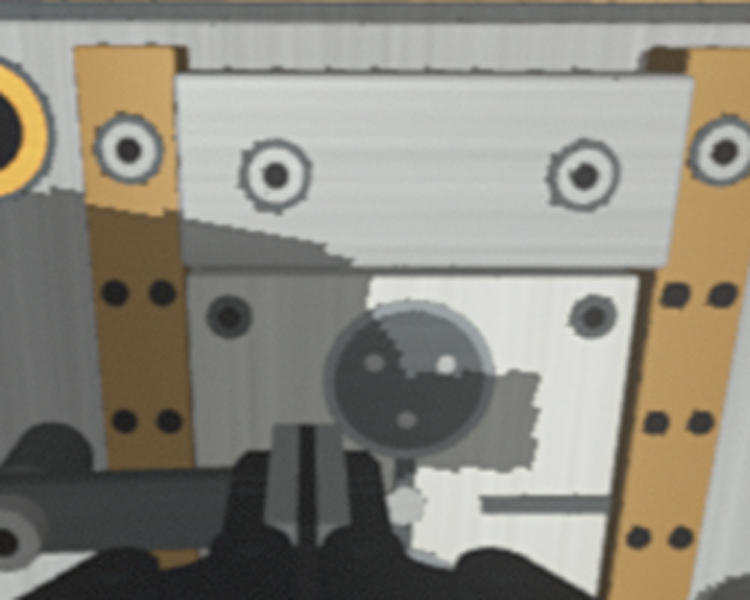

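The keeper is nearly square. I push slowly onto its stop.

```bash
python3 -m pendant '[[0,0,0,-1,0.5,0,0],[0,0,0,-1,0.5,0,0],[0,0,0,-1,0,0,0],[0,0,0,0,0,0,0]]'; python3 -m pendant '[[0,0,0,-1,0,0,0],[0,0,0,-1,0,0,0],[0,0,0,0,0,0,0]]'; python3 -c "
from h import *
rep(-22,116,71)"
```

```text
clock: 11.72
tcp_pos: [503.6, 149.9, 70.9]
orientation: [[-0.184, 0.983, 0.0], [0.983, 0.184, 0.0], [0.0, 0.0, -1.0]]
wrist_force: [0.5, -0.2, 1.5]
width: 0.0
clock: 11.97
tcp_pos: [503.9, 148.7, 70.9]
orientation: [[-0.184, 0.983, 0.0], [0.983, 0.184, 0.001], [0.001, 0.0, -1.0]]
wrist_force: [0.3, 2.8, 0.6]
width: 0.1
clk 11.97 frame [-22.6 117.4] z 70.9 tipz 62.9 yawerr 0.000 F_frame [0.8 2.7 0.6] w 0.1 zax [ 0.     0.001 -1.   ]
need tool shift [-1.4  0.6 -0.1]
```

```bash
python3 -m pendant '[[0,0,0,-1.5,0,0,0],[0,0,0,-1.5,0,0,0],[0,0,0,0,0,0,0],[0,0,0,0,0,0,0]]'; python3 -c "
from h import *
rep(-22,116,71)"
```

```text
clock: 12.3
tcp_pos: [504.0, 148.4, 70.9]
orientation: [[-0.186, 0.983, -0.001], [0.983, 0.186, 0.004], [0.004, 0.0, -1.0]]
wrist_force: [-0.6, 8.1, 0.0]
width: 0.2
clk 12.30 frame [-22.6 117.2] z 70.9 tipz 62.9 yawerr 0.002 F_frame [0.9 8.  0. ] w 0.2 zax [-0.001  0.004 -1.   ]
need tool shift [-1.2  0.5 -0.1]
```

At the hard stop: the push rose to 8 N with no further motion. I back off, rise clear and check.

```bash
python3 -m pendant '[[0,0,0,6,0,0,0],[0,0,0,8,0,0,0],[0,0,0,0,0,-30,0],[0,0,0,0,0,-40,0],[0,0,0,0,0,-40,0]]'; python3 -m pendant '[[0,0,0,-30,0,0,0],[0,0,0,-40,0,0,0],[0,0,0,-40,0,0,0],[0,0,0,-35,0,0,0],[0,0,0,0,0,0,0]]'; python3 -c "
from h import *
rep()
s=snap('wrist','w12');s=snap('scene','s12');crop(s,'s12b',215,130,355,280,4);s=snap('top','t12');crop(s,'t12b',180,120,320,220,5)"
```

```text
clock: 12.72
tcp_pos: [500.8, 157.7, 181.1]
orientation: [[-0.184, 0.983, -0.002], [0.983, 0.184, -0.003], [-0.003, -0.003, -1.0]]
wrist_force: [-0.3, 0.1, 0.2]
width: 0.1
clock: 13.13
tcp_pos: [528.9, 6.3, 181.6]
orientation: [[-0.172, 0.985, 0.002], [0.985, 0.172, -0.006], [-0.006, 0.001, -1.0]]
wrist_force: [-0.1, 0.2, -0.2]
width: 0.0
clk 13.13 frame [-24.2 -27.1] z 181.6 tipz 173.6 yawerr -0.012 F_frame [-0.   0.2 -0.2] w 0.0 zax [ 0.002 -0.006 -1.   ]
```

View pics/w12.png

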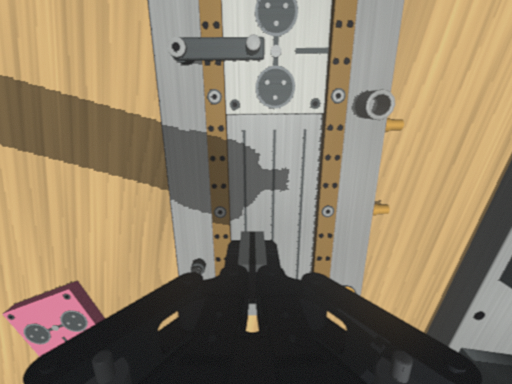

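View pics/s12b.png

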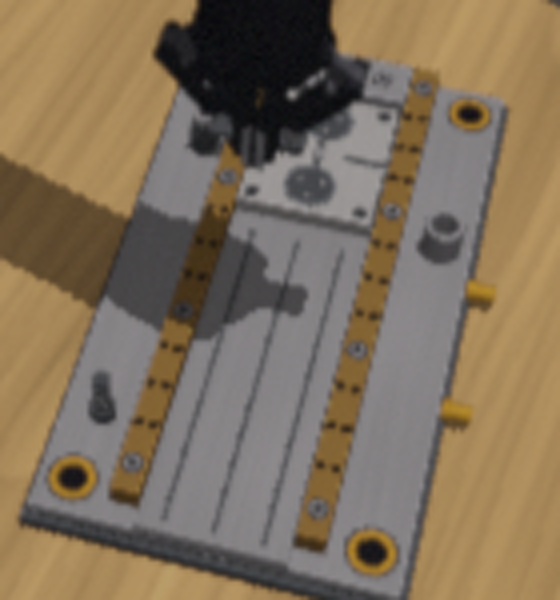

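View pics/t12.png

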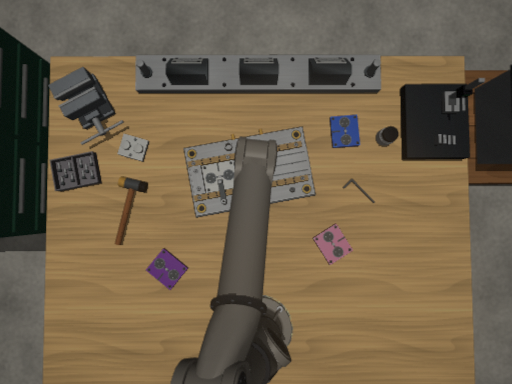

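```bash
python3 -c "
from h import *
s=load('w12')
a=fr(w(s,178,47,61));b=fr(w(s,253,43,76));print(a,b,'angle',np.arctan2(b[0]-a[0],b[1]-a[1]))
chk(s,[('rearL',245,110),('rearR',305,110),('midR',312,65),('front',305,15),('rail',215,120)])
a=fr(w(s,227,114,44));b=fr(w(s,324,114,44));print('rear corners',a,b)
t0=load('top0')['pixels'].astype(int);t1=load('t12')['pixels'].astype(int)
"
```

```text
[-86.14037987  99.80186761] [-21.94002621  99.22725362] angle 1.5797464121361031
rearL [-30.2  47.2] z 44.1
rearR [28.5 46.6] z 44.4
midR [32.7 86.4] z 45.9
front [ 24.3 126.7] z 44.7
rail [-60.   38.1] z 44.5
rear corners [-47.94823716  43.68183309] [47.50705254 42.60245919]
```

Keeper angle 1.58 ± 0.02, insert flush with the rails, bystanders where they were, robot clear. I hand in.

```bash
python3 -c "
from bench import ctrl
print(ctrl.finish_job())"
```

```text
the job is handed in; nothing more can be done
None
```

The insert is in its seat and the keeper is closed square across it. I handed the job in at about 13 s, and no verdict is reported.

**Insert:** I pushed it along the rails with the shut fingertips at 4–5 N until it dropped over the step. Its top then measured about 44–46 mm at the front, middle and rear, and the rails 44.5 mm. Its rear edge was at frame y of about 43–47 mm, where the seat calls for 42.5–47 mm.

**Keeper:** I pushed it round by its pin until the push rose to 8 N with no further motion. After backing off, I measured its angle as 1.58 rad, against the stop at 1.571 rad, which is within picture error.

**Other parts:** in the last pictures the other parts and look-alikes appear where they were. I judged that by eye. The arm hid part of the frame in the top view, so I checked the bushing and cap screw in the scene and wrist views.

**Disagreement:** my first frame estimate was about 4.5 mm off along y. I corrected it from the wrist view before making contact.

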